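# Clear the stand and set the stoppered cylinder on it

### The arm

A 7-joint arm with a two-finger parallel gripper is mounted at the origin on a cart in front of the work surface, level with it; the furniture and walls round the work are solid. World frame = base frame: x ahead of the robot, y to its left, z up, the work surface at z = 0. Lengths are in mm, angles in rad, forces in N, time in s.
With the tool pointing down it reaches from about 425 to 1025 mm from the base axis. Payload 9.4 kg.
Tool frame: the origin (TCP) lies midway between the tips of the shut fingers; the grasp point (between the pads) lies 19 mm behind it; z points along the fingers, y is the direction in which the jaws open and shut (so a half turn about z gives the same grasp; the last joint's range is limited). The gripper opens to 93 mm and grips with 3 to 60 N. Pads are 15 mm wide; open, the fingers measure 128 mm over their backs; the gripper's body (75 mm by 188 mm) begins 65 mm behind the grasp point.
Start: joints at [1.226, 0.599, -0.003, 1.599, 0.002, 0.943, -0.08], TCP at [191.832, -699.16, 218.618] pointing down, gripper open.
Joint ranges: [-2.57, 2.57], [-0.35, 1.97], [-1.29, 1.29], [0.11, 2.56], [-1.05, 4.19], [0.11, 1.86], [-2.63, 2.63]. Speed limits (rad/s): [2.22, 2.22, 3.01, 3.01, 3.14, 3.14, 3.14].

### API

Orientations are given as a 3x3 rotation matrix whose columns are the frame's x, y, z axes.
In Python, from station import status, read_camera, camera_params, arm gives the robot as it stands. The module is installed in compiled form; this text tells all that it offers.
- The arm moves only by the tool move_arm, never from a script. Its argument "steps" is a list of rows, each a list of 3 entries, a list of its own where there are three numbers: the closure, from -1 (fully open) to 1 (shut), then the shift along the world's x, y, z in units of 25 mm (1.0 is 25 mm), then the turn, a rotation vector about the world's x, y, z in units of 5 degrees (1.0 is 5 degrees). In form: [[claw, [x, y, z], [wx, wy, wz]], ...]. A call has 1 to 12 rows; each row is the pose to reach, as a shift and turn from the pose measured when the call began; what a row does not reach only later rows make up. A row lasts 1/12 s, in which the tool goes at most 41.7 mm and 7.16 degrees, less where a joint would pass 70% of its speed; a pose out of reach is approached as far as the arm can. A call with a gripper value outside its range is refused whole. The fingers move at their own pace and stop on an object; "squeeze" is the grip in N (left out, the last holds). Time passes only in rows, so rows that repeat a pose let the fingers close. It gives the time, the measured TCP pose, the force and the opening at its end, in the units of the state.
- status.sense(): the state, without advancing time (a new reading comes with each control period).
- read_camera(name): name is "side" or "top"; returns the picture (420x560x3 uint8, red, green, blue); there is no depth.
- camera_params(name): a dict with "intrinsics" (3x3 intrinsics, pixels), "k1" (the pictures are not rectified: a ray, as slopes to the right and down, at radius r is drawn at 1 + k1 r^2 times it, then the intrinsics apply), "rvec" (rotation vector, rad) and "tvec" (3), from world to camera coordinates, as OpenCV has them. Camera axes: x right, y down, z forward; pixel columns grow to the right and rows downward; lengths in mm; the calibration is good to about 2 mm. A picture is of the moment at which its call begins. camera_params takes no time and is no camera call.
- arm.job_done(): hands the job in, once; it reports no verdict.
The state is a dict: "clock": time; "q": joint angles; "joint_vel": joint speeds; "joint_torque": joint torques, N m; "ee_pos": TCP position; "orientation": TCP orientation; "wrist_force": force on the tool from outside, world axes, zero at the start; "ft_torque": the same for the moment, N m; "gripper_width": finger opening in mm.
Only numpy, scipy, OpenCV 4.12 (cv2) and the standard library are available. Lean on these libraries where they do the work, as an engineer would, in place of code of your own. Each camera call takes 0.05 s, during which the arm holds its last target.

### The job

Tile chips are lying on the deck of the low bench stand: holding the wooden scraper block, wipe all three into the catch trough at the stand's end without touching them with your fingers, and stand the scraper upright back on the bench. Then carry the tall stoppered measuring cylinder, which is top-heavy, keeping it upright, and set it down gently inside the circle marked on the cleared deck. Do not disturb the other glassware and bottles behind.

Things in the scene. Friction and masses are not known exactly. Their poses are not given: they have to be found in the camera images.
- stand: low grey bench stand, fixed. Origin on the bench under the deck's centre. Flat deck 160 mm along x by 190 mm along y, 40 mm above the bench. Aluminium rims along its two long edges (inner faces at x = +/-72 mm, 10 mm higher than the deck) leave a lane along y, open at both ends. At the -y end the deck drops at y = -95 mm into an open catch trough
- deck_centre (a point): centre of the marked circle (100 mm diameter) in the middle of the deck, on the deck's top surface (40 mm above the bench); axes as the stand's
- trough_floor (a point): middle of the trough's floor, 7 mm above the bench; the trough is 67 mm wide (stand y = -95 to -162 mm), 144 mm long along x, its walls are 50 mm high from the bench, 6 to 8 mm thick
- scraper: wooden scraper block, loose, standing on its blade on the bench, 160 g. Origin at the middle of its underside. Blade and block: 110 mm along its x, 26 mm thick along its y, up to 36 mm height; above it a grip rib 70 mm along x, 20 mm thick along y, from 36 to 76 mm height. The same both ways round
- cylinder: tall measuring cylinder, 229 mm high, about 0.22 kg: six-sided foot 55 x 63 mm and 7 mm thick, tube 35 mm in diameter up to 209 mm height, then a fixed grey stopper 35 mm in diameter. Origin at the centre of the foot's underside, z up. Top-heavy: centre of mass about 150 mm up; it swings or tips if gripped below that, so take the tube close below the stopper
- chip_a: white ceramic tile chip, an irregular flat shard about 29 x 21 mm and 8 mm thick, 16 g or less, lying loose on the deck; origin at about the middle of its underside
- chip_b: white ceramic tile chip, an irregular flat shard about 29 x 21 mm and 8 mm thick, 16 g or less, lying loose on the deck; origin at about the middle of its underside
- chip_c: white ceramic tile chip, an irregular flat shard about 29 x 21 mm and 8 mm thick, 16 g or less, lying loose on the deck; origin at about the middle of its underside
- short_cylinder: bystander: shorter open measuring cylinder without stopper, 166 mm high; origin under its foot
- flask: bystander: conical flask 85 mm wide, 144 mm high; origin at the centre of its underside
- wash_bottle: bystander: wash bottle with a bent spout, 74 mm wide, 253 mm high; origin at the centre of its underside
- dropper_bottle: bystander: dropper bottle with a nozzle, 55 mm wide, 153 mm high; origin at the centre of its underside
Things that resemble listed ones, but are neither listed nor needed, are in the scene too. There is more than one size of the scraper; the one meant has the size given above.

How it is judged (in metres and radians):
On the way:
1. all three chips wiped into the trough while the cylinder is still off the stand, no closer than 120 mm to the circle's centre (y of chip_a in the frame of stand between -0.165 and -0.095 m and z of each of chip_a, chip_b, chip_c in the frame of stand below 0.036 m and x of chip_a in the frame of stand between -0.076 and 0.076 m and y of chip_b in the frame of stand between -0.165 and -0.095 m and x of chip_b in the frame of stand between -0.076 and 0.076 m and y of chip_c in the frame of stand between -0.165 and -0.095 m and x of chip_c in the frame of stand between -0.076 and 0.076 m and horizontal distance between cylinder and deck_centre above 0.12 m), for 0.2 s.
At the end, for the whole second after the job is handed in: All three chips lie in the trough, below the deck; the cylinder stands released, upright and at rest on the deck with its foot's centre within 25 mm of the circle's centre; the scraper stands upright on the bench, clear of the stand (y of chip_a in the frame of stand between -0.165 and -0.095 m and z of each of chip_a, chip_b, chip_c in the frame of stand below 0.036 m and x of chip_a in the frame of stand between -0.076 and 0.076 m and y of chip_b in the frame of stand between -0.165 and -0.095 m and x of chip_b in the frame of stand between -0.076 and 0.076 m and y of chip_c in the frame of stand between -0.165 and -0.095 m and x of chip_c in the frame of stand between -0.076 and 0.076 m and horizontal distance between cylinder and deck_centre below 0.025 m and z of cylinder in the frame of deck_centre between -0.005 and 0.005 m and angle between cylinder's own z axis and vertical below 0.05 rad and linear speed of cylinder below 0.02 m/s and contact force between the fingers and cylinder below 0.1 N and height (world z) of scraper below 0.008 m and angle between scraper's own z axis and vertical below 0.1 rad and contact force between scraper and stand below 0.1 N); the robot touches nothing.
It fails at once if the cylinder tilted more than 0.3 rad (17 degrees) (angle between cylinder's own z axis and vertical above 0.3 rad).
It fails at once if the cylinder let go over the stand with its foot more than 10 mm above the deck (horizontal distance between cylinder and deck_centre below 0.1 m and z of cylinder in the frame of deck_centre above 0.01 m and contact force between the fingers and cylinder below 0.1 N).
It fails at once if the cylinder pressed on the stand with more than 100 N (contact force between cylinder and stand above 100 N).
It fails at once if a chip touched with the fingers (contact force between the fingers and chip_a above 0.3 N or contact force between the fingers and chip_b above 0.3 N or contact force between the fingers and chip_c above 0.3 N).
It fails at once if another piece of glassware or bottle moved more than 30 mm or tipped (distance of any of short_cylinder, flask, wash_bottle, dropper_bottle from where it was at the start of the episode above 0.03 m or angle between any of short_cylinder, flask, wash_bottle, dropper_bottle's own z axis and vertical above 0.35 rad).
It also fails if it takes over 72 s, if anything falls off the work surface, if the arm or the gripper's body presses on something with over 40 N, if the wrist force passes 120 N, or if a joint passes its speed limit or range.

## Working session

There is one attempt and no reset: what is moved stays moved. The work goes in short steps, Python scripts to look and compute and a tool call to move; the robot and the scene stay as the last step left them, time stands still between calls to the robot, and variables do not carry over. Pictures are saved under pics/ and viewed, and the job is handed in when it is done.

Besides the shell and the picture viewer there is one more tool, called after "Request:" as name(argument=value, ...) on one line, values as JSON. move_arm: Moves the arm, as the interface text tells. Its arguments: {"type":"object","properties":{"steps":{"type":"array","items":{"type":"array"}},"squeeze":{"type":"number"}},"required":["steps"]}

```bash
mkdir -p pics; python3 - <<'E'
from station import status, read_camera, camera_params, arm
import cv2
print(status.sense())
for n in("side","top"):
    print(n,camera_params(n))
    im=read_camera(n); cv2.imwrite(f"pics/{n}0.png",cv2.resize(im[:,:,::-1],(784,588),interpolation=cv2.INTER_CUBIC)); cv2.imwrite(f"/tmp/{n}0.png",im[:,:,::-1])
E
```

```text
{'clock': 0.0, 'q': array([ 1.22632101,  0.60012502, -0.00254982,  1.60010553,  0.0018125 ,
        0.94288018, -0.07980533]), 'joint_vel': array([ 4.48983919e-04, -2.36641385e-04,  4.73354009e-04, -1.53249890e-03,
        8.50441877e-04,  8.18492556e-05,  5.04604752e-04]), 'joint_torque': array([-1.38621104e-03, -7.65065932e+01,  1.49620280e+00, -2.52350575e+01,
       -5.25165279e-02,  1.68865803e-02,  2.31350268e-04]), 'ee_pos': array([ 191.68535776, -698.71298628,  217.76863709]), 'orientation': array([[ 9.64344418e-01,  2.64649867e-01, -5.40064811e-04],
       [ 2.64650378e-01, -9.64343389e-01,  1.41655482e-03],
       [-1.45916885e-04, -1.50897509e-03, -9.99998851e-01]]), 'wrist_force': array([0.12597742, 0.2084215 , 0.00534336]), 'ft_torque': array([-0.03049201,  0.01347406, -0.02399759]), 'gripper_width': 93.06074819045334}
side {'intrinsics': array([[455.64540811,   0.        , 279.98749906],
       [  0.        , 455.64540811, 208.12623583],
       [  0.        ,   0.        ,   1.        ]]), 'k1': -0.11285697729936808, 'rvec': array([ 0.26729324, -2.57379803,  1.52585714]), 'tvec': array([ 545.6827639 ,  137.72592075, 1014.76524715])}
top {'intrinsics': array([[470.91783216,   0.        , 286.50129514],
       [  0.        , 470.91783216, 206.78311217],
       [  0.        ,   0.        ,   1.        ]]), 'k1': -0.1357930048899146, 'rvec': array([ 2.15752464, -2.10316418,  0.1975786 ]), 'tvec': array([ -51.00555124,  574.18740218, 1416.49771944])}
```

View pics/side0.png

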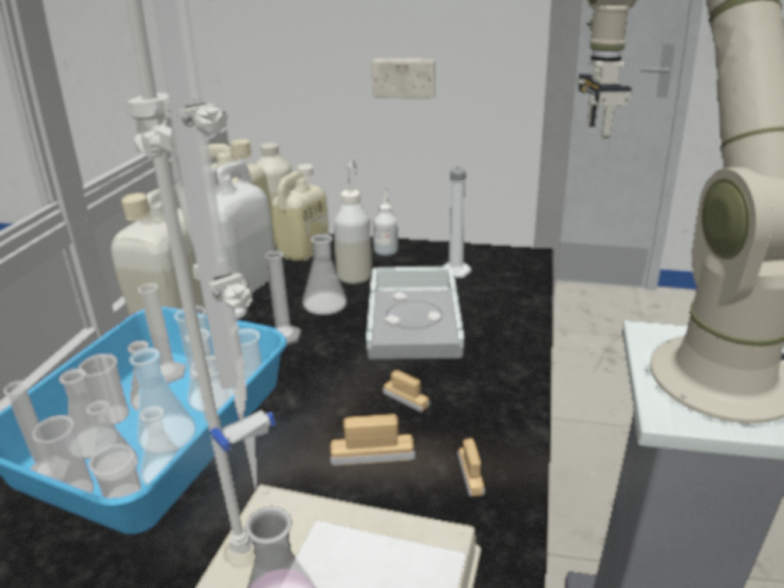

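View pics/top0.png

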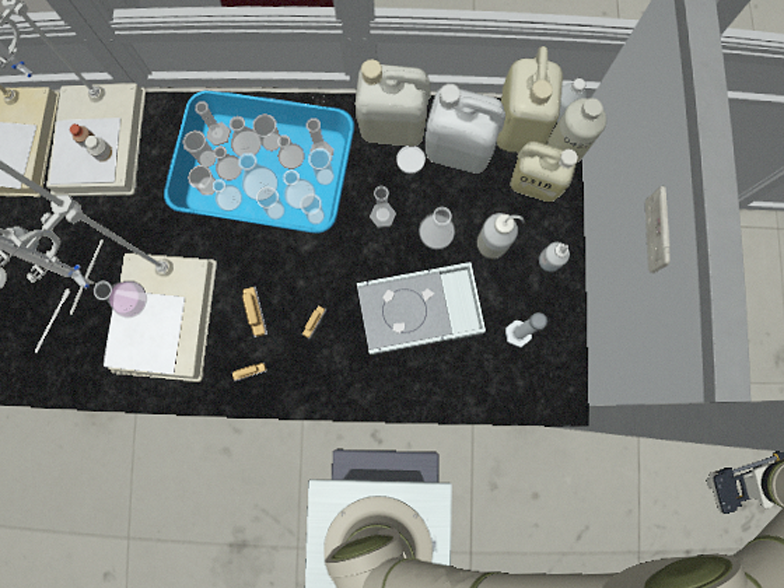

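```bash
cat > h.py <<'E'
import numpy as np, cv2
from station import status, read_camera, camera_params, arm
def cam(n):
    p=camera_params(n); R=cv2.Rodrigues(np.array(p['rvec']))[0]; return np.array(p['intrinsics']),p['k1'],R,np.array(p['tvec'])
def ray(n,uv):
    K,k1,R,t=cam(n); uv=np.atleast_2d(np.array(uv,float))
    pts=cv2.undistortPointsIter(uv.reshape(-1,1,2),K,np.array([k1,0,0,0.]),None,None,(3,100,1e-10)).reshape(-1,2)
    d=np.c_[pts,np.ones(len(pts))]@R
    return -R.T@t,d
def onz(n,uv,z):
    c,d=ray(n,uv); s=(z-c[2])/d[:,2]; return (c+d*s[:,None])[:,:]
def proj(n,P):
    K,k1,R,t=cam(n); return cv2.projectPoints(np.atleast_2d(np.array(P,float)),cv2.Rodrigues(R)[0],t,K,np.array([k1,0,0,0.]))[0].reshape(-1,2)
def tri(us,ut):
    c1,d1=ray('side',us);c2,d2=ray('top',ut);d1=d1[0];d2=d2[0]
    A=np.c_[d1,-d2]; s=np.linalg.lstsq(A,c2-c1,rcond=None)[0]
    a=c1+s[0]*d1;b=c2+s[1]*d2; return (a+b)/2,np.linalg.norm(a-b)
def shot(n,name,crop=None,f=4):
    im=read_camera(n)[:,:,::-1].copy(); cv2.imwrite(f'/tmp/{name}.png',im)
    c=im if crop is None else im[crop[1]:crop[3],crop[0]:crop[2]]
    cv2.imwrite(f'pics/{name}.png',cv2.resize(c,None,fx=f,fy=f,interpolation=cv2.INTER_CUBIC)); return im
E
python3 - <<'E'
from h import *
np.set_printoptions(precision=1,suppress=True)
top=cv2.imread('/tmp/top0.png'); side=cv2.imread('/tmp/side0.png')
hsv=cv2.cvtColor(top,cv2.COLOR_BGR2HSV)
m=cv2.inRange(hsv,(8,70,90),(30,255,255)); 
cs,_=cv2.findContours(m,0,2)
for c in cs:
    a=cv2.contourArea(c)
    if a>40:
        r=cv2.minAreaRect(c); b=cv2.boxPoints(r)
        w=onz('top',b,36); print('wood',np.array(r[0]),a,onz('top',[r[0]],36)[0],[np.linalg.norm(w[i]-w[i-1]) for i in(0,1)])
        print(' contour')
cv2.imwrite('pics/ct.png',cv2.resize(top[170:290,150:290],None,fx=5,fy=5,interpolation=cv2.INTER_CUBIC))
cv2.imwrite('pics/cs.png',cv2.resize(side[255:365,225:360],None,fx=5,fy=5,interpolation=cv2.INTER_CUBIC))
cv2.imwrite('pics/st.png',cv2.resize(top[180:260,245:395],None,fx=5,fy=5,interpolation=cv2.INTER_CUBIC))
cv2.imwrite('pics/ss.png',cv2.resize(side[110:260,255:345],None,fx=4,fy=4,interpolation=cv2.INTER_CUBIC))
E
```

```text
wood [177.1 264.7] 123.5 [386.6 298.9  36. ] [np.float64(19.806213413442457), np.float64(74.06260402515993)]
 contour
wood [223.1 229.2] 122.0 [501.6 160.2  36. ] [np.float64(20.26130825764843), np.float64(74.46545365136981)]
 contour
wood [180.2 222.4] 290.5 [519.3 296.9  36. ] [np.float64(112.17434014037096), np.float64(31.65753429553856)]
 contour
wood [383.6 137.4] 59.5 [ 817.1 -348.3   36. ] [np.float64(112.51656348916144), np.float64(34.285694037406536)]
 contour
wood [57.4 95.9] 43.5 [944.2 759.1  36. ] [np.float64(32.78826454053891), np.float64(36.957107077591154)]
 contour
```

View pics/ct.png

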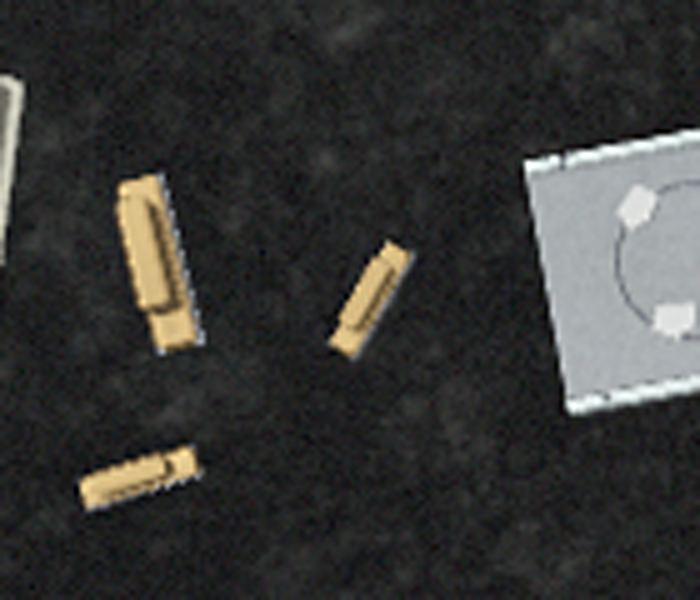

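View pics/st.png

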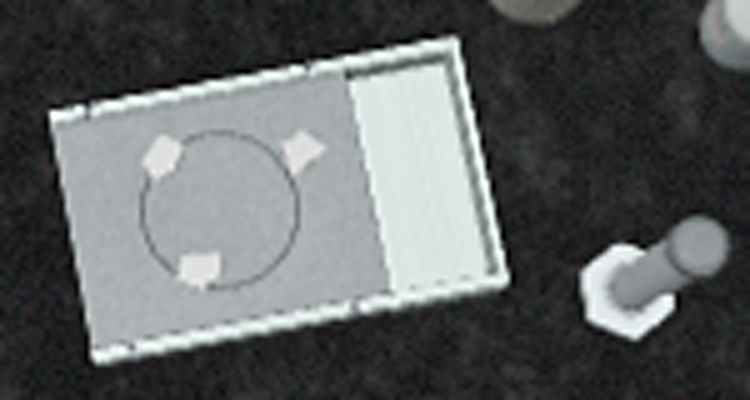

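View pics/cs.png

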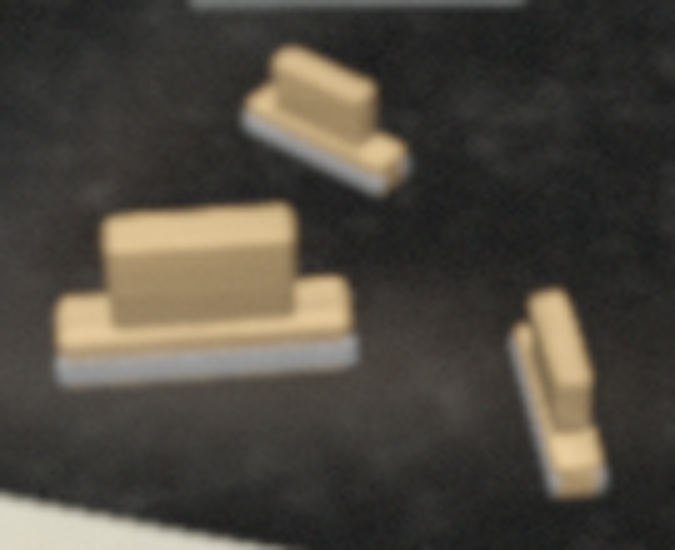

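View pics/ss.png

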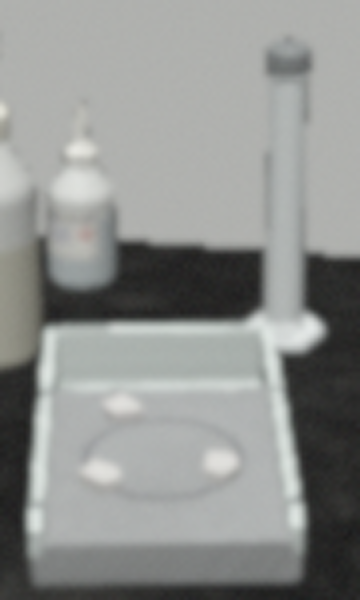

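```bash
python3 - <<'E'
from h import *
np.set_printoptions(precision=1,suppress=True)
top=cv2.imread('/tmp/top0.png'); side=cv2.imread('/tmp/side0.png')
o=np.array([244.9,179.9]) 
f=lambda p:np.array(p)/5+np.array([245,180])-0.4
C=onz('top',f([[50,110],[95,363],[508,285],[460,38]]),50); print('corners',C)
print([np.linalg.norm(C[i]-C[i-1]) for i in range(4)])
c=onz('top',f([[220,210]]),40); print('circle',c)
# circle points
print('circ pts',onz('top',f([[220,131],[220,288],[141,210],[299,210]]),40))
print('step line',onz('top',f([[350,75],[390,293]]),40))
fs=lambda p:np.array(p)/4+np.array([255,110])-0.4
print('side circle',onz('side',fs([[163,417],[163,499],[83,458],[244,458]]),40))
print('chips top',onz('top',f([[162,157],[304,151],[200,269]]),48))
print('chips side',onz('side',fs([[122,404],[101,470],[222,460]]),46))
print('cyl foot top',onz('top',f([[628,291]]),5), 'stopper',onz('top',f([[700,245]]),229))
print('cyl side axis: stopper top', tri(fs([289,50])[None],f([700,245])[None]))
g=lambda p:np.array(p)/5+np.array([150,170])-0.4
# scraper: block top corners z=36 : far-top end (120,187),(160,175); near end (162,353),(197,342)
print('scr block36',onz('top',g([[119,187],[159,175],[161,353],[198,342]]),36))
print('scr rib76',onz('top',g([[122,198],[145,196],[150,312],[170,303]]),76))
gs=lambda p:np.array(p)/5+np.array([225,255])-0.4
print('scr side blade bottom',onz('side',gs([[62,384],[355,366]]),0))
print('scr side rib top',onz('side',gs([[106,215],[293,205],[106,250],[295,237]]),76))
print('pred rib corners')
E
```

```text
corners [[ 589.5   63.8   50. ]
 [ 432.    30.5   50. ]
 [ 486.6 -223.5   50. ]
 [ 642.5 -192.7   50. ]]
[np.float64(261.965319088107), np.float64(160.9012360501244), np.float64(259.8025018423104), np.float64(158.87712529774979)]
circle [[530.5 -44.1  40. ]]
circ pts [[580.7 -42.9  40. ]
 [481.5 -45.3  40. ]
 [529.2   5.3  40. ]
 [531.8 -93.5  40. ]]
step line [[ 618.9 -124.2   40. ]
 [ 481.1 -151.1   40. ]]
side circle [[538.6 -92.4  40. ]
 [519.1   6.9  40. ]
 [577.9 -32.   40. ]
 [478.7 -49.7  40. ]]
chips top [[561.8  -7.   48. ]
 [567.9 -95.6  48. ]
 [492.1 -32.5  48. ]]
chips side [[566.2 -94.3  46. ]
 [561.1 -10.   46. ]
 [490.1 -34.9  46. ]]
cyl foot top [[ 489.9 -306.8    5. ]] stopper [[ 489.7 -305.3  229. ]]
cyl side axis: stopper top (array([ 489.5, -306.9,  221.7]), np.float64(2.395778795537288))
scr block36 [[568.  322.   36. ]
 [576.4 296.8  36. ]
 [463.3 288.5  36. ]
 [470.9 265.5  36. ]]
scr rib76 [[554.2 310.   76. ]
 [555.9 295.7  76. ]
 [484.1 288.1  76. ]
 [490.  276.   76. ]]
scr side blade bottom [[573.9 311.2   0. ]
 [465.4 279.5   0. ]]
scr side rib top [[554.9 297.9  76. ]
 [488.2 279.   76. ]
 [549.3 316.9  76. ]
 [483.5 296.6  76. ]]
pred rib corners
```

```bash
python3 - <<'E'
from h import *
np.set_printoptions(precision=0,suppress=True)
e=lambda p:np.array(p)/1.4
print('bench corner',onz('top',e([[588,425],[0,405],[585,150]]),0))
print('rod base',onz('top',e([[165,265],[127,298],[213,258],[203,380]]),20))
print('wash etc base-ish',onz('top',e([[492,243],[551,264],[437,233],[380,217]]),30))
for n in('top','side'):
  K,k1,R,t=cam(n);print(n,-R.T@t)
# project wall vertical at bench corner
c=onz('top',e([[588,425]]),0)[0]
print(proj('top',[c+[0,0,h] for h in(0,300,600)])*1.4, proj('side',[c+[0,0,h] for h in(0,300,600)])*1.4)
E
```

```text
bench corner [[ 284. -468.    0.]
 [ 282.  905.    0.]
 [ 943. -478.    0.]]
rod base [[625. 514.  20.]
 [544. 599.  20.]
 [644. 401.  20.]
 [363. 404.  20.]]
wash etc base-ish [[ 693. -243.   30.]
 [ 648. -379.   30.]
 [ 713. -116.   30.]
 [ 748.   17.   30.]]
top [ 314.  -31. 1496.]
side [333. 923. 620.]
[[588. 425.]
 [635. 429.]
 [710. 434.]] [[552. 246.]
 [564. 117.]
 [575. -34.]]
```

```bash
python3 - <<'E'
from h import *
top=cv2.imread('/tmp/top0.png')
cv2.imwrite('pics/wall.png',cv2.resize(top[200:420,380:560],None,fx=3,fy=2.7))
E
```

```text
(no output)
```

View pics/wall.png

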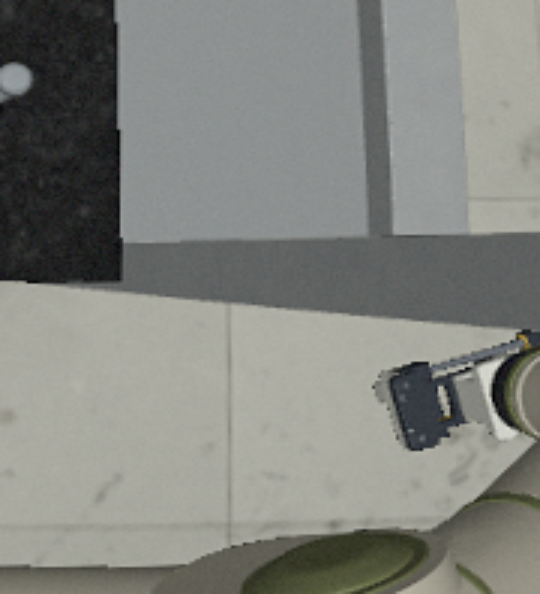

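Request:
move_arm(steps=[[-1,[0.8,12,3.3],[0,0,0]],[-1,[0.8,12,3.3],[0,0,0]],[-1,[0.8,12,3.3],[0,0,0]],[-1,[0.8,12,3.3],[0,0,0]],[-1,[0.8,12,3.3],[0,0,0]],[-1,[0.8,12,3.3],[0,0,0]],[-1,[0.8,12,3.3],[0,0,0]],[-1,[0.8,12,3.3],[0,0,0]],[-1,[0.8,12,3.3],[0,0,0]],[-1,[5,17,3.3],[0,0,0]],[-1,[9.5,22,3.3],[0,0,0]],[-1,[9.5,22,3.3],[0,0,0]]])

```text
clock: 1.1
ee_pos: [294.0, -303.6, 300.4]
orientation: [[0.965, 0.262, -0.0], [0.262, -0.965, 0.001], [0.0, -0.001, -1.0]]
wrist_force: [0.3, -1.0, 0.2]
gripper_width: 93.0
```

Request:
move_arm(steps=[[-1,[6.2,8.1,0],[0,0,0]],[-1,[6.2,8.1,0],[0,0,0]],[-1,[6.2,8.1,0],[0,0,0]],[-1,[6.2,8.1,0],[0,0,0]],[-1,[6.2,8.1,0],[0,0,0]],[-1,[6.2,8.1,0],[0,0,0]],[-1,[7.5,14,-1],[0,0,0]],[-1,[9,23.8,-5],[0,0,0.2]],[-1,[9,23.8,-5],[0,0,0.2]],[-1,[9,23.8,-5],[0,0,0.2]],[-1,[9,23.8,-5],[0,0,0.2]],[-1,[9,23.8,-5],[0,0,0.2]]])

```text
clock: 2.1
ee_pos: [490.5, 130.9, 228.1]
orientation: [[0.96, 0.278, -0.0], [0.278, -0.96, 0.001], [-0.0, -0.001, -1.0]]
wrist_force: [0.9, -0.9, 0.1]
gripper_width: 93.2
```

```bash
python3 - <<'E'
from h import *
np.set_printoptions(precision=1,suppress=True)
s=status.sense(); print(s['ee_pos'],s['q'])
# predicted scraper corners for centre/yaw guess
side=cv2.imread('/tmp/side0.png')
for cx,cy in((519.5,293),(521,289)):
  for yaw in(.29,):
    R=np.array([[np.cos(yaw),-np.sin(yaw)],[np.sin(yaw),np.cos(yaw)]])
    def P(x,y,z): return np.r_[R@[x,y]+[cx,cy],z]
    print(cx,cy,'side rib76 (55..)',(proj('side',[P(35,10,76),P(-35,10,76),P(35,-10,76),P(-35,-10,76),P(55,13,0),P(-55,13,0),P(55,13,36),P(-55,13,36)])-[225,255]+.4)*5)
    print('top',(proj('top',[P(35,10,76),P(-35,10,76),P(35,-10,76),P(-35,-10,76),P(55,13,36),P(-55,13,36),P(55,-13,36),P(-55,-13,36)])-[150,170]+.4)*5)
E
```

```text
[490.5 130.9 228.1] [-0.1  0.4 -0.4  2.1  0.2  0.8 -1.9]
519.5 293 side rib76 (55..) [[107.  242.1]
 [298.5 230. ]
 [106.9 207. ]
 [294.5 195.3]
 [ 67.8 404.1]
 [355.8 385.2]
 [ 60.5 333.4]
 [354.9 314.4]]
top [[117.4 204.4]
 [142.6 313.5]
 [148.7 196. ]
 [174.1 305.1]
 [120.3 186.3]
 [159.  353.3]
 [159.8 175.8]
 [199.  342.7]]
521 289 side rib76 (55..) [[106.2 234.6]
 [296.9 222.5]
 [106.  199.8]
 [292.9 188.1]
 [ 67.2 396.3]
 [353.9 377.5]
 [ 59.9 325.6]
 [353.  306.7]]
top [[124.  202.1]
 [149.2 311.2]
 [155.3 193.8]
 [180.8 302.8]
 [126.7 184.1]
 [165.5 351.1]
 [166.2 173.6]
 [205.5 340.5]]
```

Request:
move_arm(steps=[[-1,[1.2,6.5,-2.5],[0,0,0.1]],[-1,[1.2,6.5,-2.5],[0,0,0.1]],[-1,[1.2,6.5,-2.5],[0,0,0.1]],[-1,[1.2,6.5,-2.5],[0,0,0.1]],[-1,[1.2,6.5,-3.0],[0,0,0.1]],[-1,[1.2,6.5,-3.5],[0,0,0.1]],[-1,[1.2,6.5,-4.2],[0,0,0.1]],[-1,[1.2,6.5,-5.0],[0,0,0.1]],[-1,[1.2,6.5,-5.8],[0,0,0.1]],[-1,[1.2,6.5,-6.2],[0,0,0.1]],[-1,[1.2,6.5,-6.4],[0,0,0.1]],[-1,[1.2,6.5,-6.4],[0,0,0.1]]])

```text
clock: 3.1
ee_pos: [520.3, 293.1, 66.9]
orientation: [[0.958, 0.287, -0.002], [0.287, -0.958, 0.0], [-0.002, -0.001, -1.0]]
wrist_force: [0.3, 0.4, -0.6]
gripper_width: 92.9
```

```bash
python3 - <<'E'
from h import *
shot('side','s1',(200,170,380,330),4)
shot('top','t1',(120,140,270,290),4)
print(status.sense()['ee_pos'])
E
```

```text
[520.90744107 293.60815413  68.51911124]
```

View pics/s1.png

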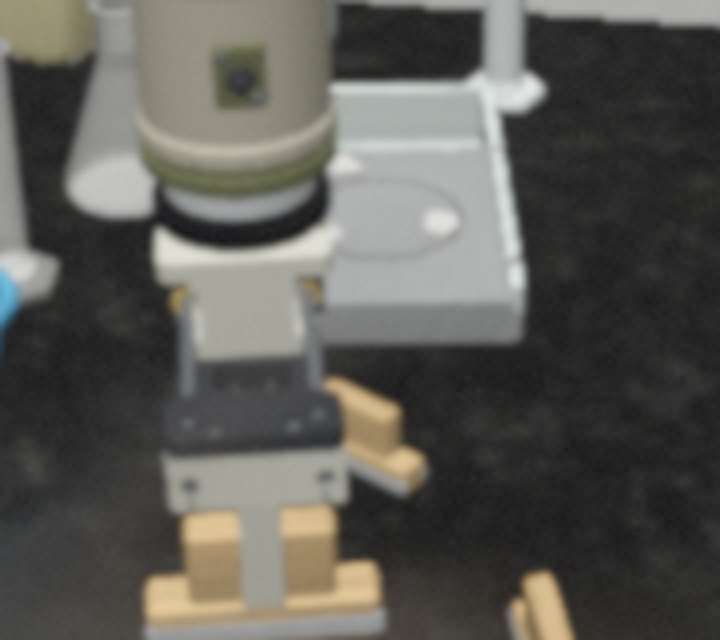

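View pics/t1.png

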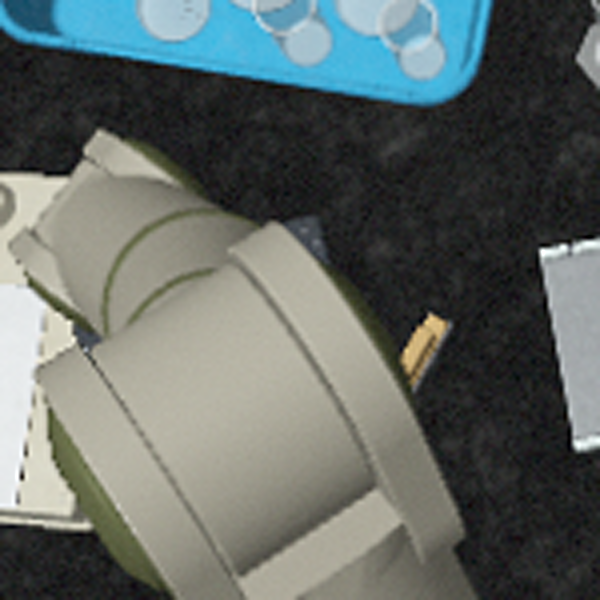

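The side crop shows the finger centred on the rib of the large block (110 mm, the target scraper); the two smaller look-alikes are clear of it. I'll lower and grip.

Request:
move_arm(steps=[[-1,[0,0,-0.5],[0,0,0]],[-1,[0,0,-0.9],[0,0,0]],[-1,[0,0,-1.1],[0,0,0]],[-1,[0,0,-1.1],[0,0,0]],[1,[0,0,-1.1],[0,0,0]],[1,[0,0,-1.1],[0,0,0]],[1,[0,0,-1.1],[0,0,0]],[1,[0,0,-1.1],[0,0,0]],[1,[0,0,-1.1],[0,0,0]],[1,[0,0,-1.1],[0,0,0]],[1,[0,0,-1.1],[0,0,0]],[1,[0,0,-1.1],[0,0,0]]], squeeze=45)

```text
clock: 4.2
ee_pos: [521.0, 293.6, 41.1]
orientation: [[0.958, 0.287, 0.0], [0.287, -0.958, 0.001], [0.001, -0.001, -1.0]]
wrist_force: [0.0, 0.3, -0.1]
gripper_width: 44.3
```

Request:
move_arm(steps=[[1,[0,0,0],[0,0,0]],[1,[0,0,0],[0,0,0]],[1,[0,0,0],[0,0,0]],[1,[0,0,0],[0,0,0]],[1,[0,0,0],[0,0,0]],[1,[0,0,0],[0,0,0]],[1,[0,0,0],[0,0,0]],[1,[0,0,0],[0,0,0]]])

```text
clock: 4.87
ee_pos: [520.9, 293.7, 41.1]
orientation: [[0.958, 0.287, 0.0], [0.287, -0.958, 0.002], [0.001, -0.001, -1.0]]
wrist_force: [-0.5, -0.1, 1.3]
gripper_width: 19.7
```

Request:
move_arm(steps=[[1,[0,0,1],[0,0,0]],[1,[0,0,2.2],[0,0,0]],[1,[0,0,3.6],[0,0,0]],[1,[0,-1,3.6],[0,0,0]],[1,[0,-2.4,3.6],[0,0,-0.3]],[1,[0,-4,3.6],[0,0,-0.6]],[1,[-0.1,-5.6,3.6],[0,0,-1]],[1,[-0.1,-7.2,3.6],[0,0,-1]],[1,[-0.2,-8.8,3.6],[0,0,-1]],[1,[-0.2,-9.8,3.6],[0,0,-1]],[1,[-0.2,-10.4,3.6],[0,0,-1]],[1,[-0.2,-10.4,3.6],[0,0,-1]]])

```text
clock: 5.87
ee_pos: [515.3, 29.0, 130.8]
orientation: [[0.981, 0.196, -0.001], [0.196, -0.981, -0.001], [-0.001, 0.0, -1.0]]
wrist_force: [-0.4, -0.2, -1.4]
gripper_width: 19.6
```

```bash
python3 - <<'E'
from h import *
shot('side','s2',(200,130,380,300),4)
print(status.sense()['ee_pos'],status.sense()['wrist_force'],status.sense()['gripper_width'])
E
```

```text
[515.64656456  31.59052429 130.97326707] [-0.08880265  0.83813314 -0.96665002] 19.840998531867523
```

View pics/s2.png

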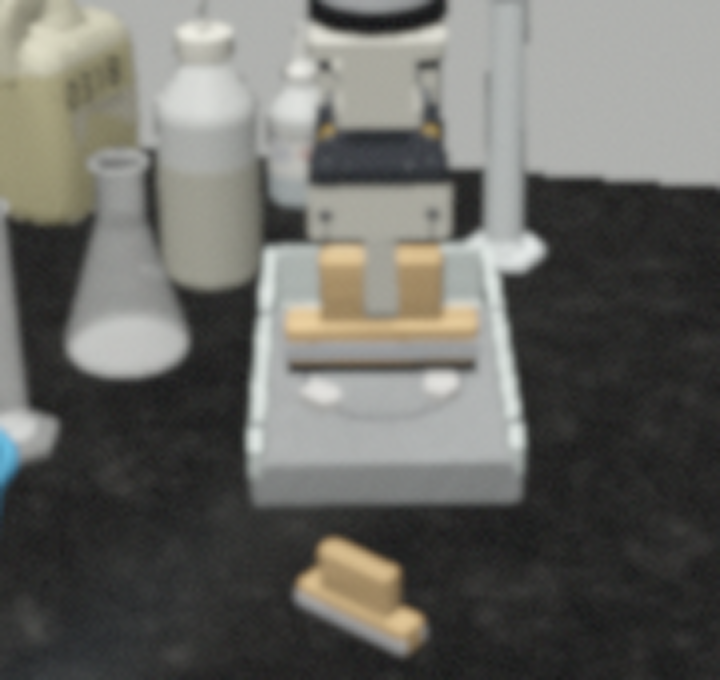

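The scraper is held level above the deck (blade spans 288–478 px in the crop), and the chips at (322,390) and (440,383) lie inside its width. I'll lower it behind them.

Request:
move_arm(steps=[[1,[0,0.04,-0.5],[0,0,0.05]],[1,[0,0.04,-1.0],[0,0,0.05]],[1,[0,0.04,-1.4],[0,0,0.05]],[1,[0,0.04,-1.7],[0,0,0.05]],[1,[0,0.04,-1.88],[0,0,0.05]],[1,[0,0.04,-1.94],[0,0,0.05]],[1,[0,0.04,-1.94],[0,0,0.05]]])

```text
clock: 6.5
ee_pos: [515.5, 33.1, 82.2]
orientation: [[0.979, 0.204, -0.001], [0.204, -0.979, 0.001], [-0.001, -0.001, -1.0]]
wrist_force: [-0.1, 0.3, -0.9]
gripper_width: 19.8
```

```bash
python3 - <<'E'
from h import *
shot('side','s3',(230,150,350,270),5)
print(status.sense()['ee_pos'],status.sense()['wrist_force'],status.sense()['gripper_width'])
E
```

```text
[515.71860886  32.92698305  82.54232149] [ 0.3891718   0.72903324 -1.40453187] 19.390154308626666
```

View pics/s3.png

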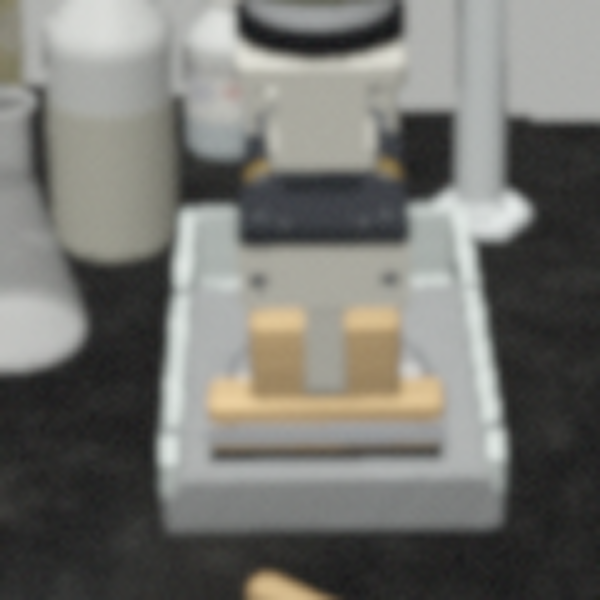

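Request:
move_arm(steps=[[1,[0.04,-0.2,0],[0,0,0]],[1,[0.12,-0.6,0],[0,0,0]],[1,[0.2,-1.0,0],[0,0,0]],[1,[0.28,-1.4,0],[0,0,0]],[1,[0.37,-1.8,0],[0,0,0]],[1,[0.45,-2.2,0],[0,0,0]],[1,[0.53,-2.6,0],[0,0,0]],[1,[0.61,-3.0,0],[0,0,0]],[1,[0.7,-3.4,0],[0,0,0]],[1,[0.78,-3.8,0],[0,0,0]],[1,[0.86,-4.2,0],[0,0,0]],[1,[0.94,-4.6,0],[0,0,0]]])

```text
clock: 7.55
ee_pos: [539.4, -83.0, 82.5]
orientation: [[0.979, 0.203, -0.0], [0.203, -0.979, 0.001], [-0.0, -0.001, -1.0]]
wrist_force: [0.3, 0.8, -1.9]
gripper_width: 20.0
```

```bash
python3 - <<'E'
from h import *
shot('side','s4',(230,130,350,270),4)
shot('top','t4',(245,170,395,270),4)
print(status.sense()['ee_pos'],status.sense()['wrist_force'],status.sense()['gripper_width'])
E
```

```text
[539.40619128 -84.28424903  82.42111931] [-1.30065257  0.18913004 -1.19242115] 19.277915603292502
```

View pics/s4.png

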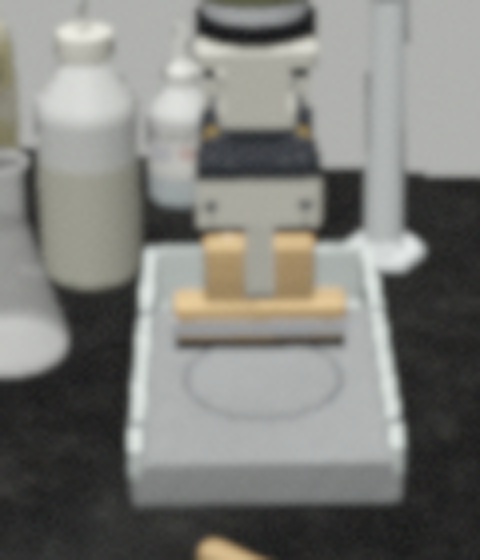

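View pics/t4.png

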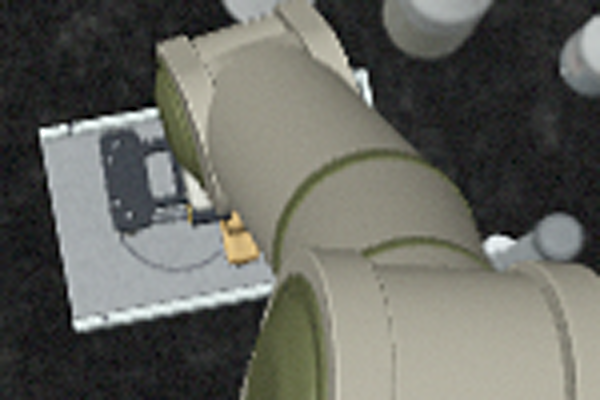

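Request:
move_arm(steps=[[1,[0.05,-0.25,0],[0,0,0]],[1,[0.12,-0.6,0],[0,0,0]],[1,[0.2,-1.0,0],[0,0,0]],[1,[0.28,-1.4,0],[0,0,0]],[1,[0.37,-1.8,0],[0,0,0]],[1,[0.43,-2.1,0],[0,0,0]],[1,[0.48,-2.35,0],[0,0,0]],[1,[0.5,-2.45,0],[0,0,0]],[1,[0.5,-2.45,0],[0,0,0]],[1,[0.5,-2.45,0],[0,0,0]]])

```text
clock: 8.48
ee_pos: [551.8, -145.4, 82.4]
orientation: [[0.98, 0.201, -0.0], [0.201, -0.98, 0.0], [-0.0, -0.0, -1.0]]
wrist_force: [0.8, -0.3, -1.3]
gripper_width: 19.5
```

```bash
python3 - <<'E'
from h import *
shot('side','s5',(230,130,350,270),4)
shot('top','t5',(245,170,395,270),4)
print(status.sense()['ee_pos'],status.sense()['wrist_force'],status.sense()['gripper_width'])
E
```

```text
[ 551.83547386 -144.89867721   82.43947481] [ 0.56548443  0.47231526 -2.24416366] 19.52384511612974
```

View pics/s5.png

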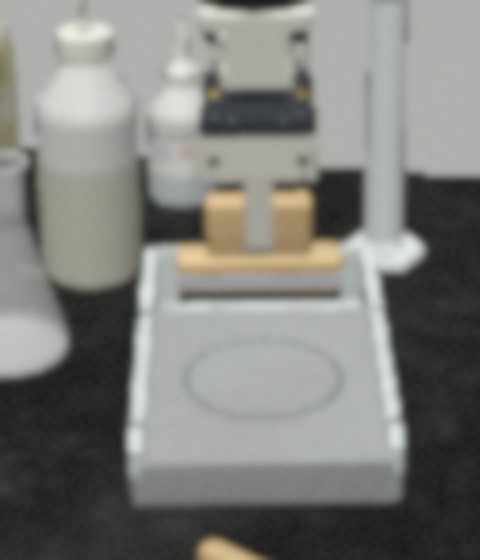

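View pics/t5.png

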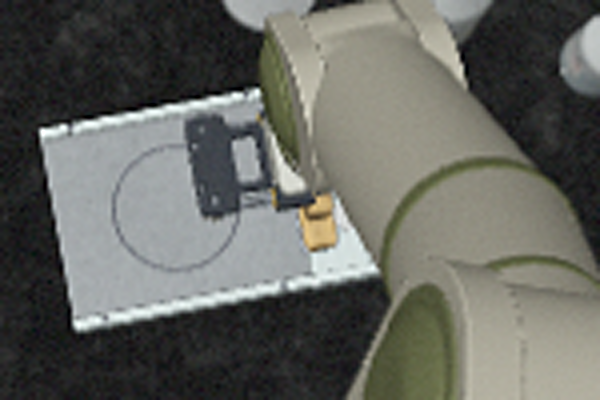

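Request:
move_arm(steps=[[1,[0,0,0.8],[0,0,0]],[1,[0,0,2],[0,0,0]],[1,[-0.1,1,2.2],[0,0,0]],[1,[-0.2,2.4,2.2],[0,0,0]],[1,[-0.3,4,2.2],[0,0,0]],[1,[-0.4,5.6,2.2],[0,0,0]],[1,[-0.5,7.2,2.2],[0,0,0]],[1,[-0.6,8.8,2.2],[0,0,0]],[1,[-0.7,10.4,2.2],[0,0,0]],[1,[-0.8,12,2.2],[0,0,0]],[1,[-0.9,13.6,2.2],[0,0,0]],[1,[-1.0,15,2.2],[0,0,0]]])

```text
clock: 9.58
ee_pos: [525.9, 233.7, 137.7]
orientation: [[0.979, 0.204, -0.0], [0.204, -0.979, 0.001], [0.0, -0.001, -1.0]]
wrist_force: [0.4, -0.8, -1.6]
gripper_width: 19.5
```

```bash
python3 - <<'E'
from h import *
shot('top','t6',(245,170,395,270),5)
print(status.sense()['ee_pos'],status.sense()['wrist_force'],status.sense()['gripper_width'])
E
```

```text
[524.8830961  242.36006135 138.21786434] [ 0.83602638  8.2919724  -0.38823292] 19.780345245899937
```

View pics/t6.png

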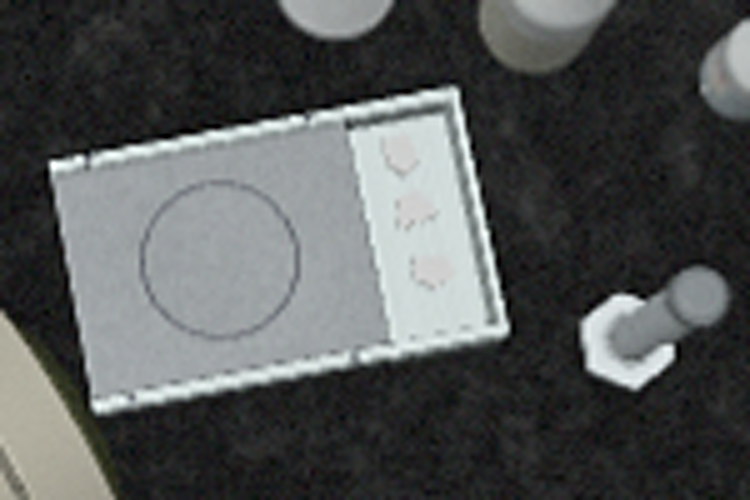

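All three chips lie in the trough at (402,155), (415,210) and (432,270) in the crop, and the deck is empty. Next I'll set the scraper down.

Request:
move_arm(steps=[[1,[-0.1,0.8,0],[0,0,0]],[1,[-0.15,1.6,0],[0,0,0]],[1,[-0.15,2.05,-0.5],[0,0,0]],[1,[-0.15,2.05,-1.2],[0,0,0]],[1,[-0.15,2.05,-2],[0,0,0]],[1,[-0.15,2.05,-2.7],[0,0,0]],[1,[-0.15,2.05,-3.2],[0,0,0]],[1,[-0.15,2.05,-3.5],[0,0,0]],[1,[-0.15,2.05,-3.7],[0,0,0]],[1,[-0.15,2.05,-3.8],[0,0,0]],[1,[-0.15,2.05,-3.86],[0,0,0]],[1,[-0.15,2.05,-3.86],[0,0,0]]])

```text
clock: 10.63
ee_pos: [521.4, 293.7, 42.0]
orientation: [[0.978, 0.211, 0.001], [0.211, -0.978, 0.008], [0.003, -0.007, -1.0]]
wrist_force: [-0.4, 0.6, -0.9]
gripper_width: 19.4
```

```bash
python3 - <<'E'
from h import *
shot('side','s6',(215,220,335,340),5)
s=status.sense();print(s['ee_pos'],s['wrist_force'],s['gripper_width'],s['ft_torque'],s['q'])
E
```

```text
[521.51167665 293.73496074  42.26441878] [-0.11092121 -0.9249779  -0.83215688] 19.74907520754939 [-0.02296445 -0.01810277 -0.02534394] [-0.41016924  0.70080853 -0.29076381  2.01306338  0.40256512  0.47560708
 -2.35437317]
```

View pics/s6.png

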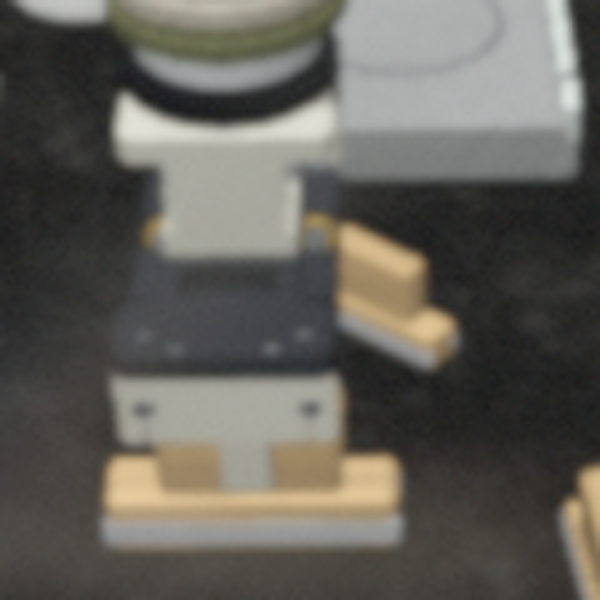

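Request:
move_arm(steps=[[1,[0,0,-0.02],[0,0,0]],[1,[0,0,-0.04],[0,0,0]],[1,[0,0,-0.04],[0,0,0]],[1,[0,0,-0.04],[0,0,0]]])

```text
clock: 11.02
ee_pos: [521.6, 293.7, 41.5]
orientation: [[0.978, 0.211, 0.002], [0.211, -0.978, 0.008], [0.004, -0.008, -1.0]]
wrist_force: [0.6, -0.8, -1.0]
gripper_width: 19.8
```

Request:
move_arm(steps=[[1,[0,0,-0.02],[-0.09,0,0]],[1,[0,0,-0.03],[-0.09,0,0]],[1,[0,0,-0.03],[-0.09,0,0]],[1,[0,0,-0.03],[-0.09,0,0]]])

```text
clock: 11.35
ee_pos: [521.7, 293.6, 41.1]
orientation: [[0.978, 0.211, 0.002], [0.211, -0.978, 0.0], [0.002, 0.0, -1.0]]
wrist_force: [-0.6, -1.8, 5.1]
gripper_width: 19.4
```

Contact at 5 N and the tool is level, so I'll open.

Request:
move_arm(steps=[[-1,[0,0,0],[0,0,0]],[-1,[0,0,0],[0,0,0]],[-1,[0,0,0],[0,0,0]],[-1,[0,0,0],[0,0,0]],[-1,[0,0,0],[0,0,0]],[-1,[0,0,0],[0,0,0]],[-1,[0,0,0],[0,0,0]],[-1,[0,0,0],[0,0,0]],[-1,[0,0,0],[0,0,0]],[-1,[0,0,0],[0,0,0]]])

```text
clock: 12.18
ee_pos: [521.8, 293.6, 41.1]
orientation: [[0.978, 0.211, 0.002], [0.211, -0.978, 0.0], [0.002, 0.0, -1.0]]
wrist_force: [0.9, 0.2, -0.4]
gripper_width: 81.8
```

Request:
move_arm(steps=[[-1,[0,0,0.5],[0,0,0]],[-1,[0,0,1.5],[0,0,0]],[-1,[0,0,3],[0,0,0]],[-1,[0,0,4.6],[0,0,0]],[-1,[0,0,6.2],[0,0,0]],[-1,[0,0,7.8],[0,0,0]],[-1,[0,-0.8,9.2],[0,0,0]],[-1,[-0.2,-2,10.3],[0,0,0]],[-1,[-0.4,-3.4,11.2],[0,0,0]],[-1,[-0.6,-5,11.6],[0,0,0]],[-1,[-0.8,-6.6,11.6],[0,0,0]],[-1,[-1,-8.2,11.6],[0,0,0]]])

```text
clock: 13.18
ee_pos: [496.1, 87.2, 333.1]
orientation: [[0.977, 0.211, 0.005], [0.211, -0.977, 0.0], [0.005, 0.001, -1.0]]
wrist_force: [0.4, -0.9, 0.0]
gripper_width: 93.0
```

```bash
python3 - <<'E'
from h import *
shot('side','s7',None,1.4)
s=status.sense();print(s['ee_pos'],s['wrist_force'],s['gripper_width'],s['ft_torque'],s['q'])
E
```

```text
[494.99188037  78.2977916  332.17589987] [-1.1466922  -6.40034762 -2.32242168] 93.11078561032711 [-0.46945922  0.15013873  0.0167665 ] [ 0.06442822  0.22644479 -0.41389414  1.9395224   0.11393257  0.99644606
 -1.76823407]
```

View pics/s7.png

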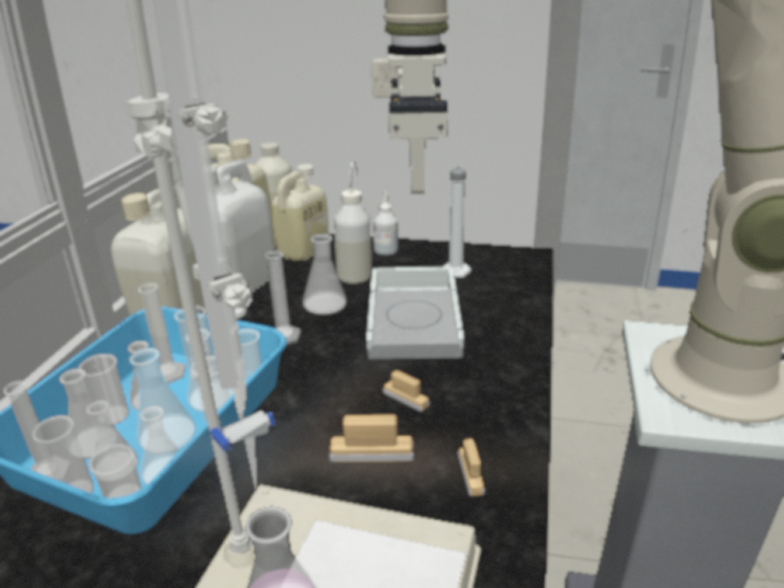

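The scraper stands upright at (371,438) in the picture. Next I'll move over the cylinder.

Request:
move_arm(steps=[[-1,[0,-1.6,0],[0,0,0]],[-1,[0,-3.2,0],[0,0,0]],[-1,[0,-4.8,0],[0,0,0]],[-1,[-0.1,-6.4,0],[0,0.06,0]],[-1,[-0.1,-8,0],[0,0.06,0]],[-1,[-0.2,-9.6,0],[0,0.06,0]],[-1,[-0.2,-11.2,0],[0,0.06,0]],[-1,[-0.2,-12.8,0],[0,0.06,0]],[-1,[-0.2,-14.2,0],[0,0.06,0]],[-1,[-0.2,-15,-0.5],[0,0.06,0]],[-1,[-0.2,-15.4,-1],[0,0.06,0]],[-1,[-0.2,-15.4,-1.5],[0,0.06,0]]])

```text
clock: 14.23
ee_pos: [489.4, -308.6, 294.2]
orientation: [[0.98, 0.2, -0.003], [0.2, -0.98, -0.005], [-0.004, 0.004, -1.0]]
wrist_force: [-0.8, 1.0, 0.6]
gripper_width: 92.9
```

```bash
python3 - <<'E'
from h import *
shot('side','s8',(260,60,380,220),4)
shot('top','t8',(300,170,420,290),5)
s=status.sense();print(s['ee_pos'],s['orientation'],s['wrist_force'],s['q'])
E
```

```text
[ 488.90198752 -305.35375027  292.76584847] [[ 9.79054469e-01  2.03506172e-01 -6.13059595e-03]
 [ 2.03497232e-01 -9.79073365e-01 -2.05492732e-03]
 [-6.42049359e-03  7.64326470e-04 -9.99979096e-01]] [0.16217839 0.67895902 0.28161203] [ 0.61775281  0.35213638 -0.21809487  1.84781311  0.09677917  0.9563517
 -1.00948338]
```

View pics/s8.png

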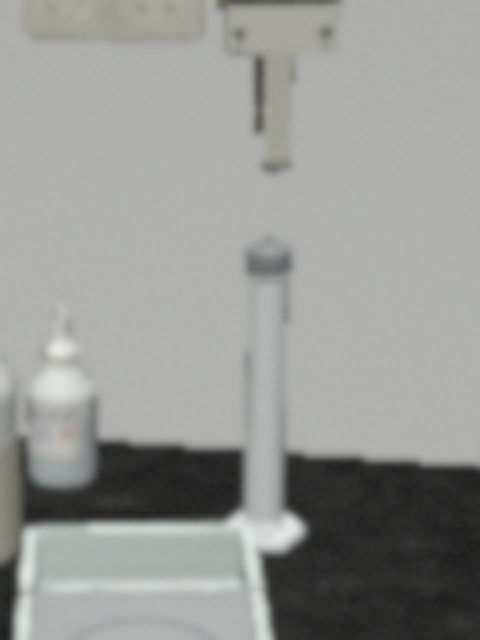

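View pics/t8.png

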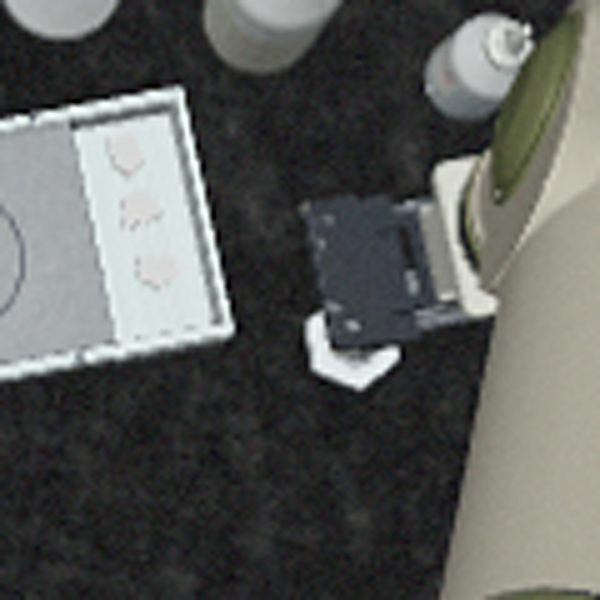

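Request:
move_arm(steps=[[-1,[0,0,-0.3],[0,-0.07,0]],[-1,[0.03,-0.04,-0.8],[0,-0.07,0]],[-1,[0.03,-0.04,-1.4],[0,-0.07,0]],[-1,[0.03,-0.04,-2.0],[0,-0.07,0]],[-1,[0.03,-0.04,-2.6],[0,-0.07,0]],[-1,[0.03,-0.04,-3.2],[0,-0.07,0]],[-1,[0.03,-0.04,-3.8],[0,-0.07,0]],[-1,[0.03,-0.04,-4.3],[0,-0.07,0]],[-1,[0.03,-0.04,-4.6],[0,-0.07,0]],[-1,[0.03,-0.04,-4.8],[0,-0.07,0]],[-1,[0.03,-0.04,-4.87],[0,-0.07,0]],[-1,[0.03,-0.04,-4.87],[0,-0.07,0]]])

```text
clock: 15.33
ee_pos: [489.9, -306.0, 171.2]
orientation: [[0.979, 0.204, 0.0], [0.204, -0.979, -0.002], [-0.0, 0.002, -1.0]]
wrist_force: [0.3, -0.4, -0.3]
gripper_width: 92.9
```

```bash
python3 - <<'E'
from h import *
shot('side','s9',(260,60,380,220),4)
s=status.sense();print(s['ee_pos'],s['orientation'],s['wrist_force'],s['q'])
E
```

```text
[ 490.0104594  -306.2122119   171.52624788] [[ 9.79004424e-01  2.03838019e-01  6.32136215e-04]
 [ 2.03838943e-01 -9.79001750e-01 -2.29337115e-03]
 [ 1.51386229e-04  2.37407448e-03 -9.99997170e-01]] [-0.26391714  0.45846125  0.27652367] [ 0.59731071  0.4874318  -0.19611017  1.98022065  0.14753385  0.6857274
 -1.05634205]
```

View pics/s9.png

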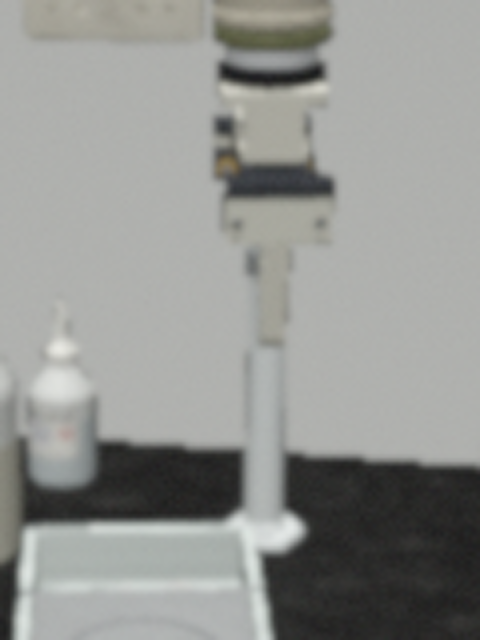

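Request:
move_arm(steps=[[1,[0,0,0],[0,0,0]],[1,[0,0,0],[0,0,0]],[1,[0,0,0],[0,0,0]],[1,[0,0,0],[0,0,0]],[1,[0,0,0],[0,0,0]],[1,[0,0,0],[0,0,0]],[1,[0,0,0],[0,0,0]],[1,[0,0,0],[0,0,0]],[1,[0,0,0],[0,0,0]],[1,[0,0,0],[0,0,0]],[1,[0,0,0],[0,0,0]],[1,[0,0,0],[0,0,0]]], squeeze=30)

```text
clock: 16.38
ee_pos: [490.0, -306.2, 171.5]
orientation: [[0.979, 0.204, 0.001], [0.204, -0.979, -0.002], [0.0, 0.002, -1.0]]
wrist_force: [0.1, -0.3, -0.8]
gripper_width: 34.5
```

Request:
move_arm(steps=[[1,[0,0,0],[0,0,0]],[1,[0,0,0],[0,0,0]],[1,[0,0,0],[0,0,0]],[1,[0,0,0],[0,0,0]]])

```text
clock: 16.72
ee_pos: [490.0, -306.3, 171.5]
orientation: [[0.979, 0.204, 0.001], [0.204, -0.979, -0.002], [0.0, 0.002, -1.0]]
wrist_force: [-0.3, -0.3, -0.3]
gripper_width: 34.2
```

Request:
move_arm(steps=[[1,[0,0,0.1],[0,0,0]],[1,[0,0,0.3],[0,0,0]],[1,[0,0,0.6],[0,0,0]],[1,[0,0,0.95],[0,0,0]],[1,[0,0,1.35],[0,0,0]],[1,[0,0,1.8],[0,0,0]],[1,[0,0,2.2],[0,0,0]],[1,[0,0,2.6],[0,0,0]],[1,[0,0,2.9],[0,0,0]],[1,[0,0,3.1],[0,0,0]],[1,[0,0,3.2],[0,0,0]],[1,[0,0,3.2],[0,0,0]]])

```text
clock: 17.72
ee_pos: [490.1, -306.3, 252.0]
orientation: [[0.979, 0.204, 0.001], [0.204, -0.979, -0.003], [0.001, 0.003, -1.0]]
wrist_force: [0.4, 0.4, -2.1]
gripper_width: 34.3
```

```bash
python3 - <<'E'
from h import *
shot('side','s10',(260,60,380,220),4)
s=status.sense();print(s['ee_pos'],s['orientation'],s['wrist_force'],s['gripper_width'])
E
```

```text
[ 489.94607828 -306.25078608  251.49440952] [[ 9.79014183e-01  2.03791153e-01  6.29132834e-04]
 [ 2.03792080e-01 -9.79011330e-01 -2.36741830e-03]
 [ 1.33469269e-04  2.44594838e-03 -9.99997000e-01]] [-0.41352765 -0.38510609 -2.45126636] 34.55821862178794
```

View pics/s10.png

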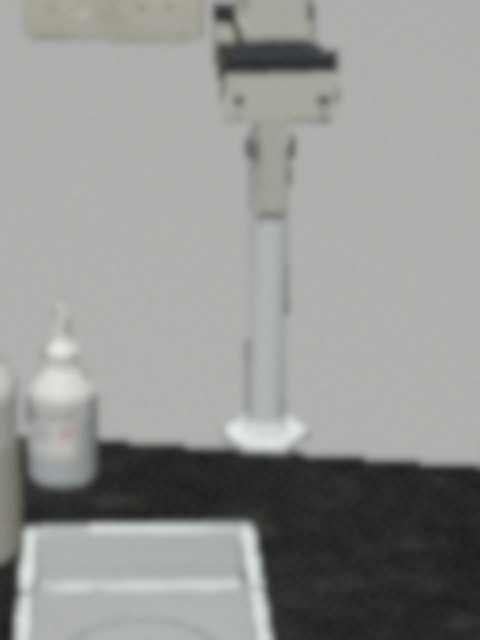

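Request:
move_arm(steps=[[1,[0.02,0.1,0],[0,0,0]],[1,[0.06,0.4,0],[0,0,0]],[1,[0.14,0.9,0],[0,0,0]],[1,[0.24,1.55,0],[0,0,0]],[1,[0.36,2.35,0],[0,0,0]],[1,[0.5,3.25,0],[0,0,0]],[1,[0.65,4.2,0],[0,0,0]],[1,[0.79,5.15,0],[0,0,0]],[1,[0.94,6.1,0],[0,0,0]],[1,[1.08,7.0,0],[0,0,0]],[1,[1.2,7.8,0],[0,0,0]],[1,[1.31,8.5,0],[0,0,0]]])

```text
clock: 18.77
ee_pos: [522.5, -90.6, 251.3]
orientation: [[0.979, 0.206, 0.0], [0.206, -0.979, -0.002], [-0.0, 0.002, -1.0]]
wrist_force: [-0.6, -0.4, -2.1]
gripper_width: 34.4
```

Request:
move_arm(steps=[[1,[0.08,0.5,0],[0,0,0]],[1,[0.16,1.0,0],[0,0,0]],[1,[0.23,1.4,0],[0,0,0]],[1,[0.28,1.65,0],[0,0,0]],[1,[0.31,1.8,0],[0,0,0]],[1,[0.31,1.85,0],[0,0,0]],[1,[0.31,1.85,0],[0,0,0]],[1,[0.31,1.85,0],[0,0,0]]])

```text
clock: 19.43
ee_pos: [530.1, -45.0, 251.3]
orientation: [[0.979, 0.205, 0.0], [0.205, -0.979, -0.002], [-0.0, 0.002, -1.0]]
wrist_force: [-0.0, -0.7, -2.6]
gripper_width: 34.2
```

```bash
python3 - <<'E'
from h import *
shot('side','s11',(230,70,350,230),4)
shot('top','t11',(245,150,395,270),5)
s=status.sense();print(s['ee_pos'],s['orientation'],s['wrist_force'],s['gripper_width'])
E
```

```text
[530.1442483  -45.08628536 251.31191846] [[ 9.78780412e-01  2.04911854e-01  1.95169342e-04]
 [ 2.04911849e-01 -9.78778565e-01 -1.91154796e-03]
 [-2.00671268e-04  1.91097821e-03 -9.99998154e-01]] [ 0.81123717 -0.42540669 -3.32944419] 35.14012114958333
```

View pics/s11.png

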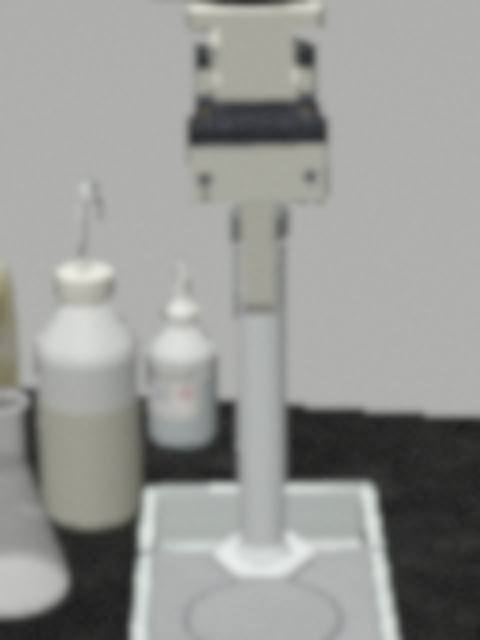

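View pics/t11.png

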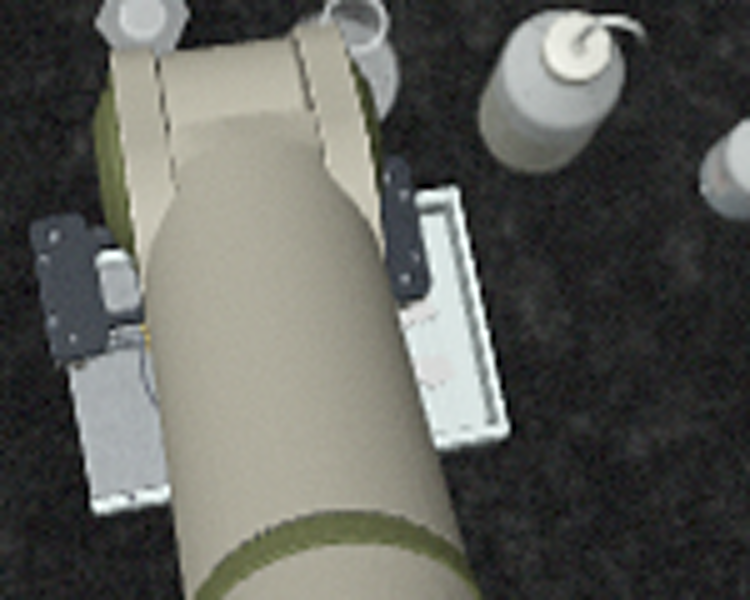

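The cylinder hangs upright over the circle, with its foot at (265,550) in the crop, about 40 mm above the deck. I'll lower it.

Request:
move_arm(steps=[[1,[0,0.02,-0.15],[0,0,0]],[1,[0,0.02,-0.4],[0,0,0]],[1,[0,0.02,-0.7],[0,0,0]],[1,[0,0.02,-1.0],[0,0,0]],[1,[0,0.02,-1.25],[0,0,0]],[1,[0,0.02,-1.4],[0,0,0]],[1,[0,0.02,-1.5],[0,0,0]],[1,[0,0.02,-1.54],[0,0,0]],[1,[0,0.02,-1.54],[0,0,0]],[1,[0,0.02,-1.54],[0,0,0]]])

```text
clock: 20.37
ee_pos: [530.3, -44.5, 213.0]
orientation: [[0.979, 0.205, 0.0], [0.205, -0.979, -0.002], [0.0, 0.002, -1.0]]
wrist_force: [-0.5, 0.3, -2.5]
gripper_width: 34.8
```

Request:
move_arm(steps=[[1,[0,0,-0.02],[0,0,0]],[1,[0,0,-0.03],[0,0,0]],[1,[0,0,-0.03],[0,0,0]],[1,[0,0,-0.03],[0,0,0]]])

```text
clock: 20.7
ee_pos: [530.3, -44.6, 212.3]
orientation: [[0.979, 0.205, 0.001], [0.205, -0.979, -0.002], [0.0, 0.002, -1.0]]
wrist_force: [-1.1, 0.3, -2.9]
gripper_width: 34.1
```

Request:
move_arm(steps=[[1,[0,0,-0.02],[0,0,0]],[1,[0,0,-0.03],[0,0,0]],[1,[0,0,-0.03],[0,0,0]],[1,[0,0,-0.03],[0,0,0]]])

```text
clock: 21.03
ee_pos: [530.3, -44.6, 211.6]
orientation: [[0.979, 0.205, 0.001], [0.205, -0.979, -0.002], [0.0, 0.002, -1.0]]
wrist_force: [0.2, 0.2, -2.0]
gripper_width: 34.2
```

Request:
move_arm(steps=[[1,[0,0,-0.02],[0,0,0]],[1,[0,0,-0.03],[0,0,0]],[1,[0,0,-0.03],[0,0,0]],[1,[0,0,-0.03],[0,0,0]]])

```text
clock: 21.37
ee_pos: [530.7, -44.6, 211.4]
orientation: [[0.979, 0.205, 0.002], [0.205, -0.979, -0.002], [0.001, 0.002, -1.0]]
wrist_force: [-1.0, -0.8, 4.7]
gripper_width: 34.6
```

```bash
python3 - <<'E'
from h import *
np.set_printoptions(precision=1,suppress=True)
shot('side','s12',(230,90,350,240),4)
s=status.sense();print(s['ee_pos'],s['wrist_force'],s['ft_torque'])
E
```

```text
[530.7 -44.6 211.5] [-2.4  0.1  5.2] [-0.   0.4 -0. ]
```

View pics/s12.png

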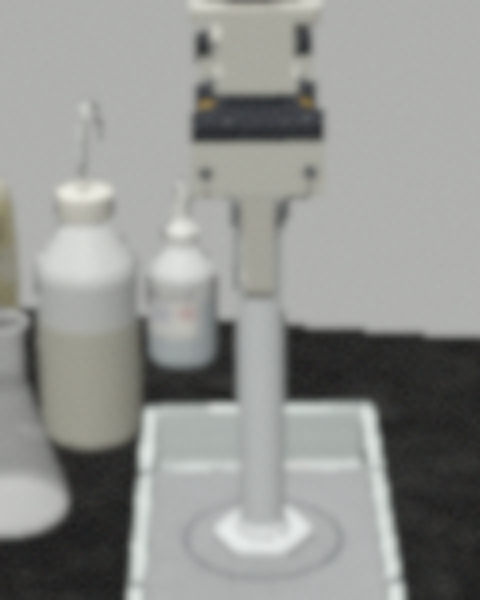

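The foot sits centrally in the circle: foot at about (265,532), circle centre at (264,537). I'll release it.

Request:
move_arm(steps=[[0.2,[0,0,0],[0,0,0]],[0.1,[0,0,0],[0,0,0]],[0,[0,0,0],[0,0,0]],[-0.2,[0,0,0],[0,0,0]],[-0.4,[0,0,0],[0,0,0]],[-0.6,[0,0,0],[0,0,0]],[-0.8,[0,0,0],[0,0,0]],[-1,[0,0,0],[0,0,0]],[-1,[0,0,0],[0,0,0]],[-1,[0,0,0],[0,0,0]],[-1,[0,0,0],[0,0,0]],[-1,[0,0,0],[0,0,0]]])

```text
clock: 22.42
ee_pos: [530.7, -44.6, 211.4]
orientation: [[0.979, 0.205, 0.002], [0.205, -0.979, -0.002], [0.001, 0.002, -1.0]]
wrist_force: [0.2, 0.5, 0.1]
gripper_width: 92.9
```

```bash
python3 - <<'E'
from h import *
np.set_printoptions(precision=1,suppress=True)
shot('side','s13',(230,90,350,240),4)
s=status.sense();print(s['ee_pos'],s['wrist_force'],s['gripper_width'])
E
```

```text
[530.7 -44.6 211.4] [0.2 0.8 0.7] 93.0090104396373
```

View pics/s13.png

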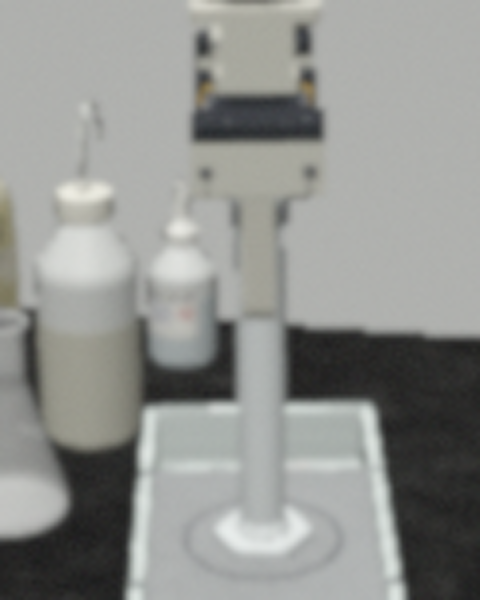

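Request:
move_arm(steps=[[-1,[0,0,0.3],[0,0,0]],[-1,[0,0,0.9],[0,0,0]],[-1,[0,0,1.7],[0,0,0]],[-1,[0,0,2.6],[0,0,0]],[-1,[0,0,3.6],[0,0,0]],[-1,[0,0,4.6],[0,0,0]],[-1,[0,0,5.4],[0,0,0]],[-1,[-0.2,0.8,5.8],[0,0,0]],[-1,[-0.4,2,6],[0,0,0]],[-1,[-0.6,3.4,6],[0,0,0]],[-1,[-0.8,5,6],[0,0,0]],[-1,[-1,6.5,6],[0,0,0]]])

```text
clock: 23.47
ee_pos: [505.1, 119.5, 362.4]
orientation: [[0.979, 0.204, 0.003], [0.204, -0.979, -0.002], [0.002, 0.002, -1.0]]
wrist_force: [1.4, 0.0, 0.1]
gripper_width: 92.6
```

Request:
move_arm(steps=[[-1,[-0.2,1.5,0],[0,0,0]],[-1,[-0.2,2.5,0],[0,0,0]],[-1,[-0.2,3,0],[0,0,0]],[-1,[-0.2,3,0],[0,0,0]],[-1,[-0.2,3,0],[0,0,0]],[-1,[-0.2,3,0],[0,0,0]]])

```text
clock: 23.97
ee_pos: [500.5, 192.5, 362.4]
orientation: [[0.979, 0.202, 0.003], [0.202, -0.979, -0.003], [0.002, 0.003, -1.0]]
wrist_force: [-0.3, -1.0, 0.3]
gripper_width: 93.1
```

```bash
python3 - <<'E'
from h import *
np.set_printoptions(precision=1,suppress=True)
shot('side','s14',(140,80,360,350),2.2)
shot('top','t14',(245,130,415,270),4.5)
s=status.sense();print(s['ee_pos'],s['wrist_force'],s['gripper_width'])
print('cyl axis pred px', (proj('top',[[530.3,-44.3,40],[530.3,-44.3,269]])-[245,130]+.4)*4.5)
E
```

```text
[500.5 192.5 362.4] [0.3 0.3 0.2] 93.00766071631502
cyl axis pred px [[198.3 414.3]
 [203.3 357.2]]
```

View pics/s14.png

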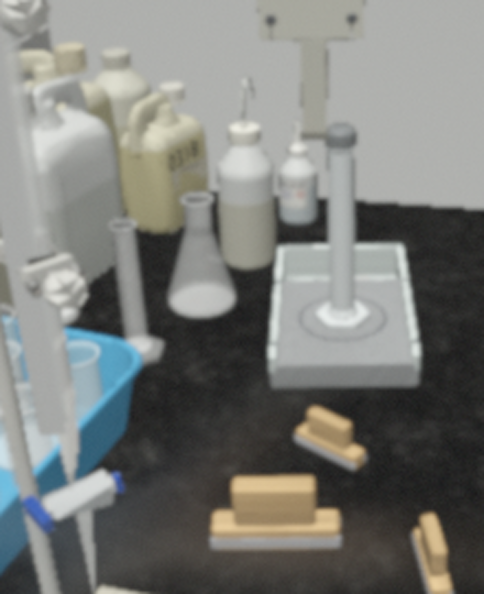

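View pics/t14.png

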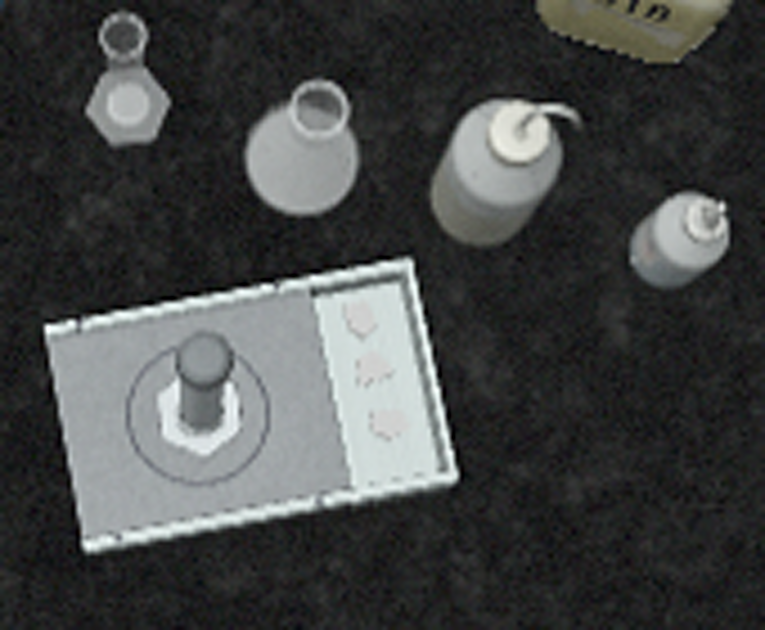

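The top view shows the foot at (200,413) in the circle, whose centre is (198,414). The chips are at (360,320), (375,370) and (388,423) in the trough, and the glassware behind is where it was. The side view shows the scraper upright at (275,515). Handing in.

```bash
python3 -c "
from station import arm,status
print(status.sense()['joint_vel'].round(3)); print(arm.job_done())"
```

```text
[ 0.002 -0.    -0.006 -0.002 -0.001 -0.001 -0.004]
the job is handed in; nothing more can be done
None
```

I wiped all three chips into the trough with the large scraper (110 mm) in one pass. I then stood the scraper back on the bench and set the cylinder down upright in the marked circle. I handed the job in at about 24 s of the 72 s allowed; no verdict is reported.

- **Chips:** the last top view shows all three on the trough floor and the deck empty of chips.
- **Cylinder:** its foot is within a few millimetres of the circle's centre (25 mm allowed), and it is released and upright. I lowered it until I felt about 5 N of contact.
- **Scraper:** it stands upright on the bench, clear of the stand, about where it started.
- **Other glassware:** nothing had visibly moved in the last pictures. I judged this by eye and did not measure positions.
- **Robot:** the gripper was open, clear of everything, and the arm was at rest.

No checks failed. The only disagreement was early on: the side view put the scraper about 4 mm off from the top view, and the grip's opening absorbed that.

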